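# Contact-test a circuit board in a ratchet press tester

## Task

Contact-test the circuit board in the bench tester: push its tray in under the press until it clicks fully home, then pull the brake lever towards you to its third notch, no further, and let go so that it holds there by itself. Then press the button in the end of the lever fully in to release it and take the lever all the way back up, leaving the tray home and the other things on the bench where they are.

Things in the scene. Friction and masses are not known exactly. Their poses are not given: they have to be found in the camera images.
- tester: board tester fixed to the bench; base plate 225 x 285 x 12 mm. Origin on the bench under its middle; +x away from the robot (the way the tray slides in), +y left, z up; yaw varies. Lever on the right half (hinge x +30, y -75 mm); press and tray on the left half (y +70 mm). The press, up to 201 mm high, has a white head 85 x 75 mm that starts at x -8 mm.
- lever_hinge (a point): point on the lever's hinge axis, midway between its two straps, 55 mm above the bench; the axis runs along the tester's y
- lever_head (a point): middle of the lever's black head block, 172 mm from the hinge; frame: z along the lever from hinge to button, y along the hinge axis. Block 40 mm wide (y), 44 deep, 36 long (154 to 190 mm from hinge). On its far side a 5 mm guard lip, inner face 17 mm off the lever's axis, rises to 216 mm from the hinge. Below are two straps, 30 mm over all, and a toothed quadrant 94 mm in radius.
- brake_lever (a joint): lever angle, rad: 0 fully up, grows as it is pulled towards the robot (tester -x); lean from vertical is 0.07 + this value. Notches at 0.20, 0.40, 0.60 (third), 0.80; the pawl drops in about 0.01 past each and then holds the lever until the button is pressed. A spring pulls the lever up with 4 to 6 N at the head.
- button_top (a point): middle of the top face of the round steel release button (22 mm across, stands 10 mm proud of the head, top 200 mm from the hinge); pressed along the lever towards the hinge
- release_button (a joint): button travel, m: 0 out, 0.008 fully in; frees the pawl beyond about 0.005; needs about 4 N to start and 7 N fully in. It dips up to 0.0045 by itself as the pawl rides over each tooth. If let out before the lever is back up, the pawl catches in the next notch.
- tray (a joint): tray travel, m: 0 fully out, 0.057 fully home under the press; a spring detent resists with 5 to 10 N from 0.042 to 0.050 and then draws the tray home
- tray_handle (a point): middle of the near (robot side) face of the tray's upright handle plate, 60 mm above the bench; the plate is 60 mm wide (y), 8 mm thick, spans 18 to 70 mm above the bench, and is pushed along the tester's +x
- flux_jar: small flux jar, 30 mm across, 38 mm tall, standing on the tester's base plate between lever and tray. Bystander; origin at the centre of its underside
- tape_roll: roll of tape lying flat, 90 mm across, 22 mm thick, left of the tester. Bystander; origin at the centre of its underside
- screwdriver: screwdriver, 170 mm long, lying right of the tester. Bystander; origin at the centre of its underside
- multimeter: grey hand multimeter 150 x 75 x 36 mm lying right of the tester. Bystander; origin at the centre of its underside
- solvent_bottle: white bottle, 54 mm across, 110 mm tall, beside the tester. Bystander; origin at the centre of its underside
- pen_cup: white cup of pens, 76 mm across, 160 mm tall with the pens, beside the tester. Bystander; origin at the centre of its underside
- spare_board: small bare circuit board 70 x 50 mm, 14 mm thick with parts, lying in front of the tester. Bystander; origin at the centre of its underside

How it is judged:
By the outcome, as a careful person would: the job done as asked, in the order asked, and still so for the second after the job is handed in, with the robot touching nothing.
It also fails if it takes over 72 s, if anything falls off the work surface, if the arm or the gripper's body presses on something with over 40 N, if the wrist force passes 120 N, or if a joint passes its speed limit or range.

## Robot

A 6-joint arm with a two-finger parallel gripper is mounted at the origin on the work surface. World frame = base frame: x ahead of the robot, y to its left, z up, the work surface at z = 0. Lengths are in m, angles in rad, forces in N, time in s.
With the tool pointing down it reaches from about 0.25 to 0.775 m from the base axis. Payload 4 kg.
Tool frame: the origin (TCP) lies midway between the tips of the shut fingers; the grasp point (between the pads) lies 19 mm behind it; z points along the fingers, y is the line along which they close (so a half turn about z gives the same grasp; the last joint's range is limited). The gripper opens to 94 mm and grips with 3 to 60 N. Pads are 16 mm wide; open, the fingers measure 119 mm over their backs; the gripper's body (75 mm by 177 mm) begins 78 mm behind the grasp point.
Start: joints at [-1.286, 0.087, 1.371, -0, 1.684, -0.103], TCP at [0.208, -0.509, 0.206] pointing down, gripper open.
Joint ranges: [-3.1, 3.1], [-0.76, 2.03], [0.27, 2.55], [-1.08, 4.22], [0.17, 2.65], [-2.57, 2.57]. Speed limits (rad/s): [2.79, 2.79, 3.14, 3.14, 3.14, 3.14].

## Interface

Orientations are given as [roll, pitch, yaw] about the fixed x, y, z axes, in that order (R = Rz(yaw) Ry(pitch) Rx(roll)).
In Python, from bench import robot gives the robot as it stands. The module is installed in compiled form; this text tells all that it offers.
- The arm moves only by the tool arm_command, never from a script. Its argument "targets" is a list of rows, each a list of 4 numbers: the shift along the world's x, y, z as a fraction of full scale, then the turn about the world's z as a fraction of full scale. A call has 1 to 8 rows; each row is the pose to reach, as a shift and turn from the pose commanded when the call began; what a row does not reach only later rows make up. Full scale, the value 1, is 0.5 m for a shift and 120 degrees for a turn. A row lasts 1/12 s, in which the tool goes at most 41.7 mm and 7.16 degrees, less where a joint would pass 70% of its speed; a pose out of reach is approached as far as the arm can. A call with a number of a shift or a turn outside -1 to 1 is refused whole. A call with a gripper value outside its range is refused whole. "claw" is the closure, from 0 (fully open) to 1 (shut), set as the call begins (left out, the last holds). The fingers move at their own pace and stop on an object; the grip force is fixed at half the most. Time passes only in rows, so rows that repeat a pose let the fingers close. It gives the time, the measured TCP pose, the force, the opening and the grip force at its end, in the units of the state.
- robot.get_obs(): the state, without advancing time (a new reading comes with each control period).
- robot.snapshot(name): name is "scene" or "top" or "wrist"; returns the picture (480x640x3 uint8, red, green, blue); there is no depth.
- robot.camera_info(name): a dict with "vfov" (degrees; the focal length in pixels is half the picture's height over the tangent of half this angle, whatever the lens; pixels are square), "cx", "cy" (the principal point, pixels), "extrinsics" (4x4, takes a point from camera to world coordinates); the wrist camera has in their place "T_tool_cam" (4x4, takes a point from camera to tool coordinates, whose origin is the TCP and whose axes are the flange's). Camera axes: x right, y up, looking along -z (the intrinsics and any distortion apply to the point x, -y, -z); pixel columns grow to the right and rows downward; lengths in m; the calibration is good to about 2 mm. A picture is of the moment at which its call begins: read the wrist's pose just before it. camera_info takes no time and is no camera call.
- robot.close_job(): hands the job in; it is judged then, once.
The state is a dict: "time": time; "joint_positions": joint angles; "qvel": joint speeds; "joint_torque": joint torques, N m; "tool_pos": TCP position; "ee_rot": TCP orientation; "wrist_force": force on the tool from outside, world axes, zero at the start; "wrist_torque": the same for the moment, N m; "width": finger opening in m; "finger_force": force on a finger pad.
Only numpy, scipy, OpenCV 4.12 (cv2) and the standard library are available. Lean on these libraries where they do the work, as an engineer would, in place of code of your own. Each camera call takes 0.05 s, during which the arm holds its last target. There are 200 camera calls.

## Working session

There is one attempt and no reset: what is moved stays moved. The work goes in short steps, Python scripts to look and compute and a tool call to move; the robot and the scene stay as the last step left them, time stands still between calls to the robot, and variables do not carry over. Pictures are saved under pics/ and viewed, at most 10 in all, crops included, and the job is handed in when it is done.

Besides the shell and the picture viewer there is one more tool, called as name(argument=value, ...) on one line, values as JSON. arm_command: Moves the arm, as the interface text tells. Shift numbers are shares of 0.5 m and turn numbers shares of 120 degrees, none past 1 either way. Its arguments: {"type":"object","properties":{"targets":{"type":"array"},"claw":{"type":"number"}},"required":["targets"]}

```bash
mkdir -p pics; python3 - <<'E'
from bench import robot
import cv2,numpy as np
np.set_printoptions(precision=4,suppress=True)
o=robot.get_obs();print(o)
for n in("scene","top"):
    cv2.imwrite(f"pics/{n}0.png",robot.snapshot(n)[:,:,::-1]);
for n in("scene","top","wrist"): print(n,robot.camera_info(n))
E
```

```text
{'time': 0.0, 'joint_positions': array([-1.2861,  0.088 ,  1.3723,  0.    ,  1.6836, -0.1031]), 'qvel': array([ 0.0018, -0.0002, -0.0003, -0.0004, -0.003 , -0.0008]), 'joint_torque': array([  0.0004, -34.0188, -30.2426,   0.0716,   0.033 ,  -0.0002]), 'tool_pos': array([ 0.2078, -0.5086,  0.2043]), 'ee_rot': array([-3.1394, -0.0003,  0.3878]), 'wrist_force': array([ 0.1051, -0.1545, -0.6327]), 'wrist_torque': array([-0.0458,  0.0389,  0.0035]), 'finger_force': 0.0, 'width': 0.09428959761769087}
scene {'vfov': 53.38403236950066, 'cx': 319.4734020160973, 'cy': 234.10258159720982, 'extrinsics': array([[ 0.6419, -0.5283,  0.5557,  1.0477],
       [ 0.7667,  0.4531, -0.4548, -0.4167],
       [-0.0115,  0.718 ,  0.6959,  0.788 ],
       [ 0.    ,  0.    ,  0.    ,  1.    ]])}
top {'vfov': 52.837003551735506, 'cx': 326.7886393800804, 'cy': 239.66732754090566, 'extrinsics': array([[ 0.0151,  0.9845, -0.1745,  0.4196],
       [-0.9999,  0.0141, -0.0071,  0.0049],
       [-0.0045,  0.1746,  0.9846,  0.9999],
       [ 0.    ,  0.    ,  0.    ,  1.    ]])}
wrist {'vfov': 59.57294107603756, 'cx': 315.7833181917678, 'cy': 241.21419348659592, 'T_tool_cam': array([[ 0.0005,  0.9615,  0.2747,  0.0806],
       [ 1.    , -0.0005,  0.0001,  0.0004],
       [ 0.0002,  0.2747, -0.9615, -0.1789],
       [ 0.    ,  0.    ,  0.    ,  1.    ]])}
```

View pics/scene0.png

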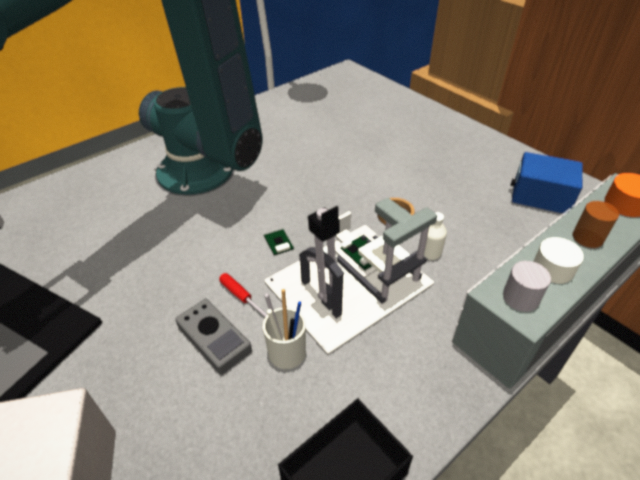

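View pics/top0.png

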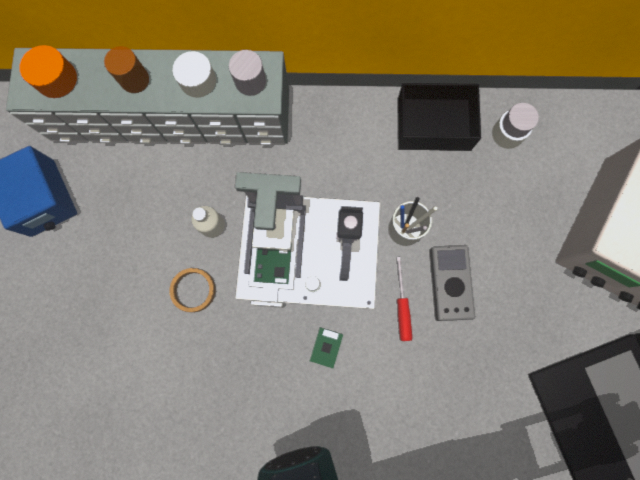

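The top view shows the plate with corners near (247,196), (380,200), (375,308) and (237,302). The lever head is at (350,220) with its button at (351,222). The tray handle is at (268,303), the jar at (313,284) and the press head at (270,225). The pen cup is at (411,220), beside the lever.

```bash
cat > h.py <<'E'
import numpy as np,cv2
from bench import robot
from scipy.spatial.transform import Rotation as R
np.set_printoptions(precision=4,suppress=True)
def cam(n,obs=None):
    i=robot.camera_info(n); f=240/np.tan(np.radians(i["vfov"]/2))
    if "extrinsics" in i: T=i["extrinsics"]
    else:
        B=np.eye(4);B[:3,:3]=R.from_euler('xyz',obs["ee_rot"]).as_matrix();B[:3,3]=obs["tool_pos"];T=B@i["T_tool_cam"]
    return f,i["cx"],i["cy"],T
def ray(c,u,v):
    f,cx,cy,T=c; d=T[:3,:3]@np.array([(u-cx)/f,-(v-cy)/f,-1]); return T[:3,3],d/np.linalg.norm(d)
def onz(c,u,v,z):
    p,d=ray(c,u,v); return p+d*(z-p[2])/d[2]
def proj(c,P):
    f,cx,cy,T=c; q=T[:3,:3].T@(np.asarray(P)-T[:3,3]); return np.array([cx+f*q[0]/-q[2],cy-f*q[1]/-q[2]])
def tri(r1,r2):
    (p,d),(q,e)=r1,r2
    s=np.linalg.lstsq(np.c_[d,-e],q-p,rcond=None)[0]; a,b=p+s[0]*d,q+s[1]*e
    return (a+b)/2,np.linalg.norm(a-b)
E
python3 - <<'E'
from h import *
im=cv2.imread("pics/top0.png");c=cam("top")
hsv=cv2.cvtColor(im,cv2.COLOR_BGR2HSV)
m=((hsv[...,2]>200)&(hsv[...,1]<40)).astype(np.uint8); m[:185]=0;m[315:]=0;m[:,:228]=0;m[:,388:]=0
cs,_=cv2.findContours(m,0,2);k=max(cs,key=cv2.contourArea);print(cv2.contourArea(k),cv2.boundingRect(k))
# plate edges: right edge & bottom edge & top edge line fits
R_=[(np.nonzero(m[v])[0].max()+.5,v) for v in range(215,300)]
B_=[(u,np.nonzero(m[:,u])[0].max()+.5) for u in range(295,370)]
T_=[(u,np.nonzero(m[:,u])[0].min()-.5) for u in range(308,335)]
for n,p in(("right",R_),("bot",B_),("top",T_)):
    W=np.array([onz(c,u,v,.012)[:2] for u,v in p],np.float32)
    vx,vy,x,y=cv2.fitLine(W,cv2.DIST_HUBER,0,.01,.01).ravel(); print(n,np.degrees(np.arctan2(vy,vx)),x,y)
cv2.imwrite("pics/top0c.png",cv2.resize(im[160:320,220:440],None,fx=3.6,fy=3.6,interpolation=2))
E
```

```text
9497.5 (236, 197, 144, 112)
right -3.1058931 0.553136 -0.09050174
bot 86.73831 0.45935765 -0.009534885
top 87.21947 0.68408155 0.0299648
```

View pics/top0c.png

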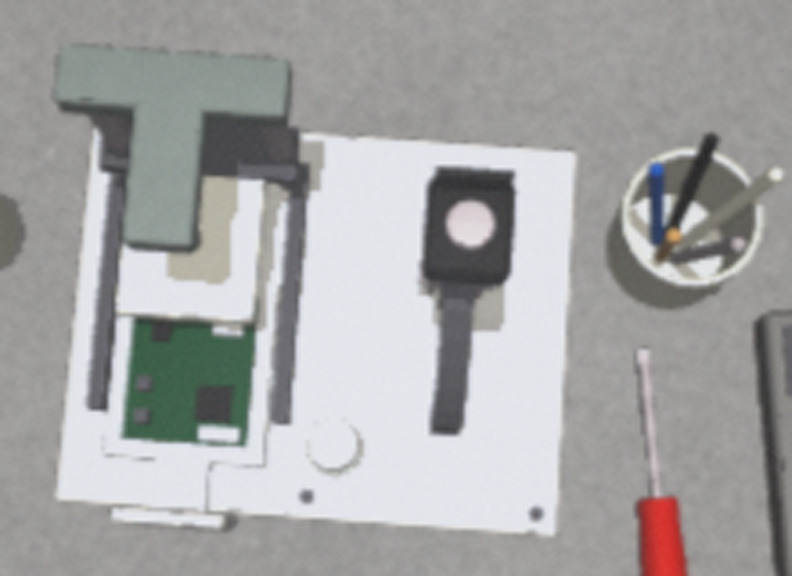

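The crop shows the button at about (350.6,221.7) in full-image pixels and the handle at about (267,304). The lever stands nearly upright, with its quadrant on the near side. I'll check the tester frame against these points.

```bash
cat >> h.py <<'E'
yaw=np.radians(-3.08); ex=np.array([np.cos(yaw),np.sin(yaw),0]); ey=np.array([-np.sin(yaw),np.cos(yaw),0]); ez=np.array([0,0,1.])
C=np.array([.5739,.0511,0]); H=C+.03*ex-.075*ey+.055*ez
def lev(th,a,s=0):  # axial a, s towards far side
    p=.07+th; return H+a*(np.cos(p)*ez-np.sin(p)*ex)+s*(np.cos(p)*ex+np.sin(p)*ez)
def loc(P): d=np.asarray(P)-C; return np.array([d@ex,d@ey,d[2]])
E
python3 - <<'E'
from h import *
c=cam("top");s=cam("scene");im=cv2.imread("pics/top0.png").astype(int);sc=cv2.imread("pics/scene0.png")
# button centroid in top: bright inside head
g=im[205:238,338:363].sum(2)>450; v,u=np.nonzero(g); 
l,n,st,ce=cv2.connectedComponentsWithStats(g.astype(np.uint8)); print(st,ce)
print("H",H,"button exp",lev(0,.2),"at top px",proj(c,lev(0,.2)),"scene px",proj(s,lev(0,.2)))
print("handle loc", loc(onz(c,267.2,305.5,.07)), onz(c,267.2,305.5,.07))
for n,u,v,z in(("jar",313,284,.05),("cup",412,220,.12),("spare",327,347,.014)):print(n,loc(onz(c,u,v,z)))
cv2.imwrite("pics/sc0c.png",cv2.resize(sc[190:330,250:450],None,fx=4,fy=4,interpolation=2))
E
```

```text
[[  0   1  25  32 619]
 [  0   0  25  12  60]
 [ 24   5   1   1   1]
 [  6  11  13  13 131]
 [ 23  21   2  12  14]] [[11.8934 17.0178]
 [ 9.8667  1.6667]
 [24.      5.    ]
 [12.1221 16.6412]
 [23.8571 27.2143]]
H [ 0.5998 -0.0254  0.055 ] button exp [ 0.5859 -0.0247  0.2545] at top px [349.1995 218.6561] scene px [325.5712 211.2348]
handle loc [-0.1226  0.0658  0.07  ] [0.4551 0.1234 0.07  ]
jar [-0.074  -0.0176  0.05  ]
cup [ 0.0516 -0.1955  0.12  ]
spare [-0.1944 -0.0534  0.014 ]
```

View pics/sc0c.png

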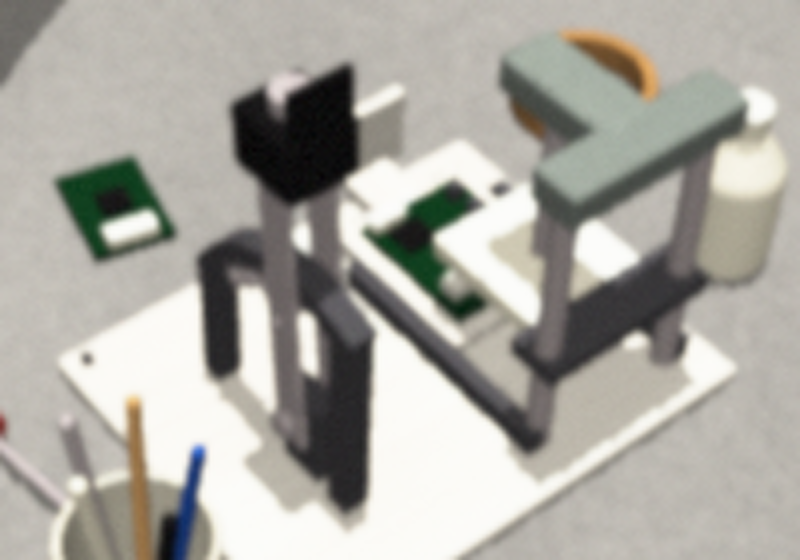

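arm_command(targets=[[0.2,0.6,0.08,0.44],[0.2,0.6,0.08,0.44],[0.2,0.6,0.08,0.44],[0.2,0.6,0.08,0.44],[0.2,0.6,0.08,0.44],[0.2,0.6,0.08,0.44],[0.2,0.6,0.08,0.44],[0.2,0.6,0.08,0.44]], claw=1)

```text
time: 0.77
tool_pos: [0.3083, -0.2061, 0.2459]
ee_rot: [3.141, -0.001, 1.316]
wrist_force: [1.0, 0.2, -0.5]
width: 0.044
finger_force: 0.0
```

arm_command(targets=[[0.14,0.6,0,0.44],[0.14,0.6,0,0.44],[0.14,0.6,0,0.44],[0.14,0.6,0,0.44],[0.14,0.6,0,0.44],[0.14,0.6,0,0.44],[0.14,0.6,0,0.44],[0.14,0.6,0,0.44]])

```text
time: 1.43
tool_pos: [0.3777, 0.0952, 0.245]
ee_rot: [3.141, -0.002, 2.241]
wrist_force: [-0.6, 0.6, -0.0]
width: 0.0003
finger_force: 0.0
```

arm_command(targets=[[0.05,0.07,-0.1,0.41],[0.05,0.07,-0.2,0.41],[0.05,0.07,-0.3,0.41],[0.05,0.07,-0.38,0.41],[0.05,0.07,-0.38,0.41],[0.05,0.07,-0.38,0.41],[0.05,0.07,-0.38,0.41],[0.05,0.07,-0.38,0.41]])

```text
time: 2.1
tool_pos: [0.4018, 0.1257, 0.054]
ee_rot: [-3.141, -0.003, 3.091]
wrist_force: [-0.4, -0.8, 0.0]
width: 0.0005
finger_force: 0.0
```

arm_command(targets=[[0.02,-0.001,0,0],[0.04,-0.002,0,0],[0.06,-0.003,0,0],[0.08,-0.004,0,0],[0.1,-0.005,0,0],[0.12,-0.006,0,0],[0.14,-0.007,0,0],[0.16,-0.008,0,0]])

```text
time: 2.77
tool_pos: [0.4827, 0.1217, 0.0554]
ee_rot: [-3.141, -0.004, 3.089]
wrist_force: [-8.3, -0.1, 5.8]
width: 0.0004
finger_force: 3.5
```

arm_command(targets=[[0.008,-0.0004,0,0],[0.016,-0.0008,0,0],[0.02,-0.001,0,0],[0.024,-0.0012,0,0],[0.024,-0.0012,0,0]])

```text
time: 3.18
tool_pos: [0.495, 0.1212, 0.0554]
ee_rot: [3.142, -0.0, 3.089]
wrist_force: [-2.2, 0.4, 0.9]
width: 0.0002
finger_force: 0.7
```

arm_command(targets=[[0.004,-0.0002,0,0],[0.008,-0.0004,0,0],[0.01,-0.0005,0,0],[0.01,-0.0005,0,0]])

```text
time: 3.52
tool_pos: [0.495, 0.1212, 0.0555]
ee_rot: [-3.141, -0.011, 3.09]
wrist_force: [-13.3, 0.1, 10.1]
width: 0.0004
finger_force: 7.0
```

arm_command(targets=[[-0.04,0.002,0,0],[-0.08,0.004,0.0,0],[-0.1,0.006,0.06,0],[-0.1,0.006,0.14,0],[-0.1,0.006,0.22,0],[-0.1,0.006,0.3,0],[-0.1,0.006,0.38,0],[-0.1,0.006,0.46,0]], claw=0.25)

```text
time: 4.18
tool_pos: [0.45, 0.124, 0.2878]
ee_rot: [3.141, 0.003, 3.09]
wrist_force: [1.1, 0.6, -0.1]
width: 0.0503
finger_force: 0.0
```

```bash
python3 - <<'E'
from h import *
o=robot.get_obs();c=cam("top");im=cv2.cvtColor(robot.snapshot("top"),4);cv2.imwrite("pics/top1.png",im)
w=cv2.cvtColor(robot.snapshot("wrist"),4);cv2.imwrite("pics/w1.png",w)
print(o["tool_pos"],o["ee_rot"],o["width"])
print("button px in wrist",proj(cam("wrist",o),lev(0,.2)), "handle home top px",proj(c,C+(-.066)*ex+.068*ey+.07*ez))
a=cv2.resize(im[190:330,220:400],None,fx=2.8,fy=2.8,interpolation=2); a=cv2.resize(a,(504,392)); b=cv2.resize(w,(288,216))
cv=np.zeros((392,792,3),np.uint8);cv[:,:504]=a;cv[:216,504:]=b;cv2.imwrite("pics/m1.png",cv)
E
```

```text
[0.45   0.124  0.2878] [3.1412 0.0027 3.0897] 0.05031527331837132
button px in wrist [ 92.6051 487.2014] handle home top px [268.7252 275.9422]
```

View pics/m1.png

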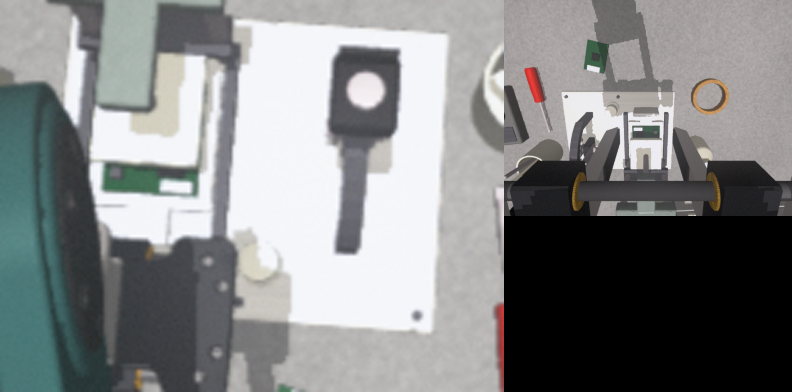

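The tray board is now mostly under the press head, and the jar at crop (262,258) still stands where it was. I'll check the handle once the arm is out of the way.

arm_command(targets=[[0.05,-0.06,0.024,0],[0.11,-0.12,0.024,0],[0.16,-0.18,0.024,0],[0.22,-0.24,0.024,0],[0.27,-0.3,0.024,0],[0.27,-0.3,0.024,0],[0.27,-0.3,0.024,0]], claw=0.1)

```text
time: 4.87
tool_pos: [0.5858, -0.0277, 0.2948]
ee_rot: [3.141, -0.003, 3.086]
wrist_force: [0.1, 1.0, -0.6]
width: 0.0844
finger_force: 0.0
```

```bash
python3 - <<'E'
from h import *
o=robot.get_obs();im=cv2.cvtColor(robot.snapshot("top"),4)
s=cv2.cvtColor(robot.snapshot("scene"),4)
print(o["tool_pos"],o["ee_rot"],o["width"])
print(proj(cam("top"),C+(-.066)*ex+.068*ey+.07*ez))
a=cv2.resize(im[190:330,220:400],(504,392),interpolation=2); b=cv2.resize(s[140:330,250:450],(295,280),interpolation=2)
cv=np.zeros((392,800,3),np.uint8);cv[:,:504]=a;cv[:280,505:]=b;cv2.imwrite("pics/m2.png",cv)
E
```

```text
[ 0.5858 -0.0277  0.2948] [ 3.1412 -0.0032  3.0865] 0.08444570768340286
[268.7252 275.9422]
```

View pics/m2.png

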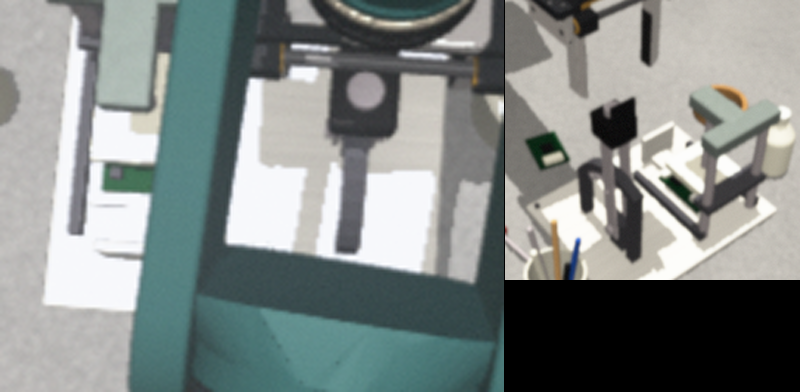

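The handle's near edge is at about crop row 252, full-image row 280. I'll measure the tray travel in pixels.

```bash
python3 - <<'E'
from h import *
c=cam("top");a=cv2.imread("pics/top0.png");b=cv2.cvtColor(robot.snapshot("top"),4)
for u in(256,260,264):
    print(u,"A",a[255:312,u].mean(1).astype(int).tolist()); print(u,"B",b[230:300,u].mean(1).astype(int).tolist())
for v in(304,306,276,278,280,282): print(v,loc(onz(c,258,v,.07))[0],loc(onz(c,258,v,.018))[0])
E
```

```text
256 A [153, 140, 136, 132, 119, 110, 103, 99, 96, 91, 87, 85, 84, 81, 83, 82, 80, 80, 81, 86, 84, 84, 80, 79, 76, 78, 107, 212, 228, 229, 229, 224, 217, 226, 229, 228, 230, 230, 230, 229, 230, 229, 230, 230, 223, 171, 210, 226, 229, 221, 156, 150, 157, 156, 154, 152, 152]
256 B [246, 248, 249, 248, 248, 248, 249, 248, 249, 248, 249, 249, 249, 248, 248, 248, 244, 194, 219, 215, 215, 204, 199, 193, 188, 184, 169, 171, 224, 246, 248, 249, 246, 210, 242, 248, 249, 249, 249, 248, 248, 249, 248, 249, 248, 238, 246, 248, 247, 224, 177, 230, 246, 249, 248, 248, 249, 248, 249, 248, 249, 249, 248, 248, 249, 248, 248, 249, 248, 246]
260 A [74, 75, 75, 77, 76, 76, 75, 74, 80, 93, 101, 103, 102, 79, 76, 76, 76, 79, 92, 95, 97, 94, 75, 75, 77, 78, 95, 175, 222, 228, 230, 225, 171, 217, 229, 230, 229, 230, 229, 229, 230, 230, 231, 229, 228, 208, 192, 223, 229, 225, 150, 139, 150, 150, 152, 157, 158]
260 B [240, 248, 248, 248, 248, 249, 248, 249, 249, 248, 248, 248, 249, 249, 248, 248, 246, 180, 102, 98, 118, 124, 122, 99, 90, 89, 91, 97, 152, 240, 249, 248, 246, 207, 242, 248, 248, 248, 249, 249, 2
[... 337 characters left out ...]
, 230, 231, 230, 226, 186, 220, 229, 225, 170, 142, 149, 155, 156, 157, 156]
264 B [238, 248, 248, 249, 248, 248, 249, 249, 248, 248, 249, 248, 248, 248, 248, 249, 246, 214, 130, 83, 81, 84, 85, 86, 91, 89, 91, 91, 129, 239, 248, 249, 247, 219, 244, 248, 248, 249, 248, 248, 249, 248, 248, 248, 248, 248, 239, 246, 248, 245, 177, 137, 190, 243, 248, 248, 248, 249, 248, 249, 248, 248, 249, 249, 248, 248, 248, 248, 248, 247]
304 -0.12093920406622533 -0.11922453143549269
306 -0.12471331675975802 -0.12320969046072446
276 -0.06752722847109313 -0.06282578717882294
278 -0.07137828806905332 -0.06689219593757963
280 -0.07522377375807729 -0.07095271909744039
282 -0.07906369763067875 -0.07500736942712534
```

The board edge has moved about 24 px, which is roughly 48 mm. The tray is still in its detent and not home, so I'll push again, further.

arm_command(targets=[[-0.07,0.08,0,0],[-0.14,0.16,0,0],[-0.21,0.24,0,0],[-0.26,0.3,0,0],[-0.27,0.3,-0.08,0],[-0.27,0.3,-0.16,0],[-0.27,0.3,-0.24,0],[-0.27,0.3,-0.32,0]], claw=1)

```text
time: 5.68
tool_pos: [0.4488, 0.126, 0.1421]
ee_rot: [3.14, 0.005, 3.094]
wrist_force: [-0.1, -0.4, -0.5]
width: 0.0347
finger_force: 0.0
```

arm_command(targets=[[0,0,-0.08,0],[0,0,-0.16,0],[0,0,-0.16,0],[0.04,-0.002,-0.16,0],[0.07,-0.004,-0.16,0],[0.08,-0.004,-0.16,0],[0.09,-0.005,-0.16,0],[0.1,-0.005,-0.16,0]])

```text
time: 6.35
tool_pos: [0.4955, 0.1224, 0.0642]
ee_rot: [3.141, -0.01, 3.091]
wrist_force: [-22.5, 0.6, 18.8]
width: 0.0003
finger_force: 11.1
```

arm_command(targets=[[0.006,-0.0003,0,0],[0.012,-0.0006,0,0],[0.018,-0.001,0,0]])

```text
time: 6.6
tool_pos: [0.4958, 0.1224, 0.0641]
ee_rot: [-3.141, -0.03, 3.091]
wrist_force: [-38.8, -0.1, 30.0]
width: 0.0004
finger_force: 19.8
```

```bash
python3 - <<'E'
from h import *
o=robot.get_obs();print(o["tool_pos"],o["ee_rot"],o["wrist_force"],o["wrist_torque"],loc(o["tool_pos"]))
b=cv2.cvtColor(robot.snapshot("scene"),4);cv2.imwrite("pics/s3.png",cv2.resize(b[150:330,250:450],(720,648))[:600])
c=cam("top");t=cv2.cvtColor(robot.snapshot("top"),4)
for u in(252,256,260,264): print(u,t[230:300,u].mean(1).astype(int).tolist())
E
```

```text
[0.4958 0.1224 0.0641] [-3.1412 -0.0299  3.0915] [-38.8396  -0.0751  30.0401] [ 0.1289  7.3327 -0.0044] [-0.0819  0.067   0.0641]
252 [92, 94, 93, 95, 96, 97, 96, 99, 99, 99, 98, 101, 99, 104, 106, 107, 112, 112, 118, 115, 115, 114, 113, 108, 106, 104, 104, 97, 98, 95, 97, 94, 94, 95, 93, 92, 88, 89, 89, 88, 84, 85, 85, 80, 78, 78, 76, 76, 71, 72, 66, 64, 56, 57, 53, 50, 52, 51, 49, 55, 65, 81, 77, 85, 63, 51, 51, 114, 225, 231]
256 [92, 93, 94, 96, 95, 96, 96, 97, 99, 99, 101, 101, 101, 104, 108, 109, 111, 115, 116, 116, 116, 116, 112, 109, 107, 104, 102, 100, 98, 98, 94, 95, 96, 91, 91, 92, 91, 89, 87, 88, 83, 85, 82, 83, 79, 79, 75, 74, 72, 70, 66, 62, 59, 54, 49, 52, 52, 52, 55, 63, 79, 83, 139, 94, 57, 45, 51, 82, 186, 198]
260 [63, 66, 69, 67, 73, 74, 71, 75, 74, 74, 75, 79, 97, 91, 88, 88, 90, 93, 96, 96, 98, 99, 100, 99, 98, 98, 102, 100, 95, 97, 96, 93, 92, 92, 91, 90, 90, 90, 88, 86, 84, 84, 83, 82, 77, 77, 76, 73, 72, 68, 63, 62, 55, 55, 51, 55, 54, 60, 76, 78, 94, 94, 65, 50, 46, 55, 56, 73, 141, 170]
264 [95, 97, 98, 97, 99, 97, 98, 98, 101, 103, 102, 102, 99, 99, 99, 97, 97, 98, 99, 99, 98, 95, 96, 96, 98, 96, 92, 92, 90, 86, 85, 87, 84, 85, 83, 87, 84, 86, 84, 83, 80, 80, 79, 77, 74, 72, 73, 71, 68, 71, 66, 62, 57, 58, 61, 64, 66, 95, 125, 98, 60, 52, 68, 136, 132, 82, 57, 62, 106, 165]
```

View pics/s3.png

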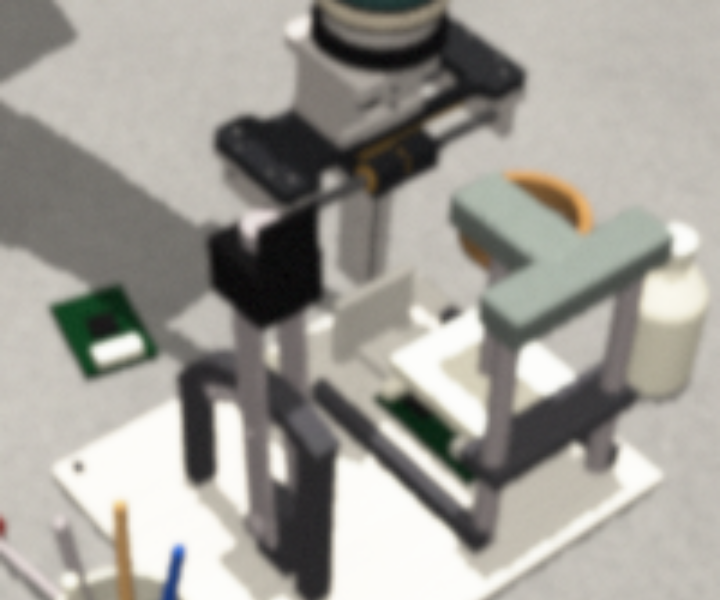

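Finger pad force is about half the push (2 × 19.8 ≈ 39 N), so the whole load goes through the fingers into the handle. It stopped at the same place both times (x 0.4955), after the earlier force peak and drop. That is the hard stop, so the tray is home, and it must have started partly in. Next is the lever.

arm_command(targets=[[-0.03,0.001,0,0],[-0.07,0.004,0.0,0],[-0.12,0.006,0.04,0],[-0.12,0.006,0.12,0],[-0.12,0.006,0.2,0],[-0.12,0.006,0.28,0],[-0.12,0.006,0.36,0],[-0.12,0.006,0.46,0]], claw=0.1)

```text
time: 7.37
tool_pos: [0.4477, 0.1242, 0.287]
ee_rot: [3.141, 0.002, 3.09]
wrist_force: [0.7, -0.0, -0.1]
width: 0.0504
finger_force: 0.0
```

```bash
python3 - <<'E'
from h import *
o=robot.get_obs();print(o["tool_pos"],o["ee_rot"])
c=cam("top");s=cam("scene")
t=cv2.cvtColor(robot.snapshot("top"),4);b=cv2.cvtColor(robot.snapshot("scene"),4)
for z in(.2545,):print("btn by top",onz(c,350.2,221.7,z), "exp",lev(0,.2))
print("T arm front",loc(onz(c,264,228,.201)))
for u in(258,262,266): print(u,t[240:290,u].mean(1).astype(int).tolist())
# button in scene
g=b[195:225,305:345].mean(2)>140; l,st,ss,cc=cv2.connectedComponentsWithStats(g.astype(np.uint8)); print(ss,cc+[305,195])
E
```

```text
[0.4477 0.1242 0.287 ] [3.141  0.0021 3.0904]
btn by top [ 0.581  -0.0263  0.2545] exp [ 0.5859 -0.0247  0.2545]
T arm front [0.0022 0.066  0.201 ]
258 [246, 246, 246, 245, 246, 246, 242, 169, 98, 75, 87, 91, 88, 86, 84, 84, 83, 93, 154, 237, 245, 246, 242, 191, 236, 245, 246, 245, 246, 245, 245, 244, 233, 198, 154, 139, 131, 126, 121, 119, 115, 111, 111, 109, 113, 109, 105, 103, 103, 100]
262 [246, 246, 246, 246, 246, 246, 243, 189, 109, 90, 111, 114, 115, 94, 83, 82, 87, 89, 137, 234, 245, 246, 243, 198, 238, 245, 246, 245, 246, 245, 245, 245, 246, 245, 245, 242, 185, 98, 68, 64, 64, 65, 61, 68, 107, 119, 104, 97, 98, 99]
266 [246, 246, 246, 246, 246, 246, 244, 223, 141, 85, 82, 85, 86, 87, 87, 87, 89, 90, 130, 233, 245, 245, 245, 243, 245, 246, 245, 246, 245, 245, 246, 245, 246, 245, 246, 242, 193, 103, 67, 66, 66, 66, 66, 66, 60, 65, 64, 65, 65, 65]
[[  0  10  35  20 477]
 [  0   0  40  30 702]
 [  0  21   3   9  21]] [[323.7631 216.8616]
 [325.5598 204.1595]
 [305.8095 220.8095]]
```

arm_command(targets=[[0.05,-0.06,0.024,0],[0.11,-0.12,0.024,0],[0.16,-0.18,0.024,0],[0.22,-0.24,0.024,0],[0.274,-0.3,0.024,0],[0.274,-0.3,0.024,0],[0.274,-0.3,0.024,0]], claw=0.1)

```text
time: 8.05
tool_pos: [0.5861, -0.0273, 0.294]
ee_rot: [3.141, -0.003, 3.087]
wrist_force: [0.2, -0.4, 0.3]
width: 0.0845
finger_force: 0.0
```

arm_command(targets=[[0,0,-0.04,0],[0,0,-0.08,0],[0,0,-0.12,0],[0,0,-0.16,0],[0,0,-0.18,0],[0,0,-0.18,0]])

```text
time: 8.55
tool_pos: [0.5838, -0.0245, 0.2034]
ee_rot: [3.141, -0.005, 3.091]
wrist_force: [-0.2, 0.3, -0.2]
width: 0.0848
finger_force: 0.0
```

arm_command(targets=[[0,0,0,0],[0,0,0,0],[0,0,0,0],[0,0,0,0],[0,0,0,0],[0,0,0,0],[0,0,0,0],[0,0,0,0]], claw=1)

```text
time: 9.22
tool_pos: [0.5861, -0.0276, 0.2057]
ee_rot: [-3.139, 0.0, 3.088]
wrist_force: [0.6, -4.7, 1.3]
width: 0.04
finger_force: 30.0
```

arm_command(targets=[[-0.017,0.001,-0.002,0],[-0.034,0.002,-0.004,0],[-0.051,0.0027,-0.007,0],[-0.067,0.0036,-0.012,0],[-0.084,0.0045,-0.017,0],[-0.1,0.0054,-0.022,0],[-0.115,0.006,-0.029,0],[-0.131,0.007,-0.036,0]])

```text
time: 9.88
tool_pos: [0.5257, -0.0243, 0.192]
ee_rot: [-3.139, 0.017, 3.088]
wrist_force: [6.9, -5.3, 6.7]
width: 0.0397
finger_force: 30.0
```

arm_command(targets=[[-0.015,0.0008,-0.008,0],[-0.03,0.0016,-0.017,0],[-0.044,0.0023,-0.027,0],[-0.057,0.003,-0.037,0],[-0.068,0.0037,-0.046,0],[-0.068,0.0037,-0.046,0],[-0.068,0.0037,-0.046,0]])

```text
time: 10.47
tool_pos: [0.4883, -0.0223, 0.1693]
ee_rot: [-3.139, 0.009, 3.088]
wrist_force: [-3.3, -4.3, 13.7]
width: 0.0401
finger_force: 30.0
```

arm_command(targets=[[-0.004,0.0002,-0.003,0],[-0.008,0.0004,-0.006,0],[-0.008,0.0004,-0.006,0]])

```text
time: 10.72
tool_pos: [0.4846, -0.0221, 0.1663]
ee_rot: [-3.139, 0.009, 3.088]
wrist_force: [-2.4, -4.8, 13.2]
width: 0.0399
finger_force: 30.0
```

arm_command(targets=[[0.016,-0.001,0.01,0],[0.016,-0.001,0.01,0],[0.016,-0.001,0.01,0]])

```text
time: 10.97
tool_pos: [0.49, -0.0223, 0.17]
ee_rot: [-3.139, 0.001, 3.088]
wrist_force: [-7.4, -4.6, 12.2]
width: 0.0395
finger_force: 30.0
```

arm_command(targets=[[0,0,0,0],[0,0,0,0],[0,0,0,0],[0,0,0,0],[0,0,0.05,0],[0,0,0.12,0],[0,0,0.2,0],[0,0,0.28,0]], claw=0.1)

```text
time: 11.63
tool_pos: [0.4898, -0.0206, 0.3067]
ee_rot: [3.141, -0.003, 3.09]
wrist_force: [0.9, 0.6, 0.5]
width: 0.0841
finger_force: 0.0
```

arm_command(targets=[[-0.08,0,0.05,-0.06],[-0.16,0,0.1,-0.12],[-0.2,0,0.1,-0.18],[-0.2,0,0.1,-0.24],[-0.2,0,0.1,-0.3],[-0.2,0,0.1,-0.36],[-0.2,0,0.1,-0.42],[-0.2,0,0.1,-0.45]])

```text
time: 12.3
tool_pos: [0.3904, -0.0207, 0.356]
ee_rot: [-3.141, -0.001, 2.142]
wrist_force: [0.7, -0.4, -0.4]
width: 0.0847
finger_force: 0.0
```

```bash
python3 - <<'E'
from h import *
o=robot.get_obs();print(o["tool_pos"],o["ee_rot"])
im=cv2.cvtColor(robot.snapshot("top"),4);s=cv2.cvtColor(robot.snapshot("scene"),4)
for th in(.4,.6,.8): print(th,proj(cam("top"),lev(th,.2)),proj(cam("scene"),lev(th,.2)),lev(th,.2))
a=cv2.resize(im[190:340,220:400],(504,420),interpolation=2); b=cv2.resize(s[170:330,250:400],(295,315),interpolation=2)
cv=np.zeros((420,800,3),np.uint8);cv[:,:504]=a;cv[:315,505:]=b;cv2.imwrite("pics/m3.png",cv);cv2.imwrite("pics/t3.png",im)
E
```

```text
[ 0.3904 -0.0207  0.356 ] [-3.1415 -0.0007  2.1422]
0.4 [345.7354 268.3672] [299.9474 197.8745] [ 0.5094 -0.0205  0.2333]
0.6 [344.0025 290.4257] [290.1291 197.6271] [ 0.4758 -0.0187  0.2118]
0.8 [342.4217 308.7569] [282.648  201.1392] [ 0.4472 -0.0172  0.184 ]
```

View pics/m3.png

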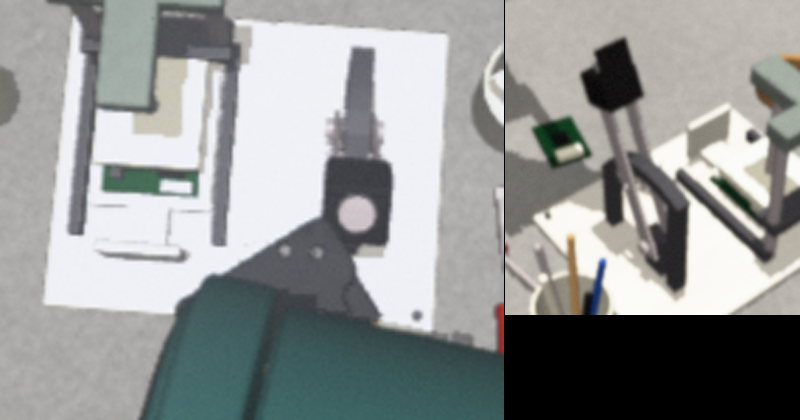

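The lever did not hold at notch 3. Its button is at about (347.5,266), where notch 3 would put it at (344,290), and it is nearer 0.4 in both views. I'll measure it more carefully.

```bash
cat >> h.py <<'E'
from scipy.optimize import least_squares
def btn_top(im,box):
    u0,u1,v0,v1=box; g=(im[v0:v1,u0:u1].astype(int).sum(2)>430).astype(np.uint8)
    n,l,st,ce=cv2.connectedComponentsWithStats(g)
    return [(st[i,4],st[i,2],st[i,3],(ce[i]+[u0,v0]).round(2)) for i in range(1,n) if 60<st[i,4]<220]
E
python3 - <<'E'
from h import *
t0=cv2.imread("pics/top0.png");print(btn_top(t0,(340,362,212,234)))
for k in range(3):
    t=cv2.cvtColor(robot.snapshot("top"),4); print(btn_top(t,(338,358,252,282)))
c=cam("top")
# hinge straps bolts at z .055; quadrant etc.
cv2.imwrite("pics/t3b.png",t); 
s=cv2.cvtColor(robot.snapshot("scene"),4);cv2.imwrite("pics/s3b.png",s)
z=np.hstack([cv2.resize(s[175:305,270:350],(369,600),interpolation=2),cv2.resize(t[215:290,320:375],(431,588),interpolation=2)[:, :].copy() if 0 else cv2.resize(t[215:290,320:375],(431,600),interpolation=2)])
cv2.imwrite("pics/m4.png",z)
print("hinge px",proj(c,H),proj(cam("scene"),H))
E
```

```text
[(np.int32(136), np.int32(13), np.int32(13), array([350.1 , 221.74]))]
[(np.int32(133), np.int32(13), np.int32(13), array([347.02, 266.02]))]
[(np.int32(133), np.int32(13), np.int32(13), array([347.02, 266.02]))]
[(np.int32(133), np.int32(13), np.int32(13), array([347.02, 266.02]))]
hinge px [345.5016 233.5927] [330.1652 291.3427]
```

View pics/m4.png

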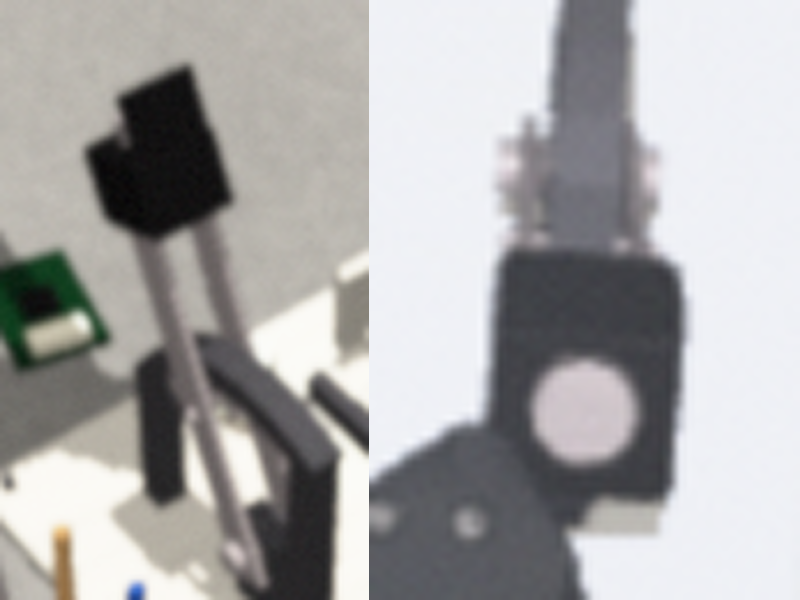

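```bash
python3 - <<'E'
from h import *
c=cam("top");s=cam("scene")
def L(p,th,a,sv=0,y=0):
    Hh=H+p[0]*ex+p[1]*ey; f=.07+th; return Hh+a*(np.cos(f)*ez-np.sin(f)*ex)+sv*(np.cos(f)*ex+np.sin(f)*ez)+y*ey
for th0 in(0,.02,.04):
    r=least_squares(lambda p:np.r_[proj(c,L(p,th0,.2))-[350.1,221.74],proj(c,L(p,p[2],.2))-[347.02,266.02]],[0,0,.4]);print(th0,r.x,r.fun)
# lip top corners & strap/bolt in scene now: lip (189,65),(118,98) crop -> px ; 
k=600/130; P=lambda x,y:np.array([270+x*80/369,175+y/k])
print("lip corners obs",P(189,67),P(119,100),"block low corner",P(150,236),"bolt",P(236,552))
for dx in(-.006,0,.004):
  for th in(.36,.4,.44):
    p=[dx,-.002]; print(dx,th,proj(s,L(p,th,.216,.022,.02)),proj(s,L(p,th,.216,.022,-.02)),proj(s,L(p,th,.154,.022,-.02)),proj(s,L(p,0,0,0,-.018)))
E
```

```text
0 [-0.0049 -0.0017  0.3541] [-0.0072 -0.0005  0.0072  0.0005]
0.02 [-0.0008 -0.0017  0.3752] [ 0.0061  0.0005 -0.0062 -0.0005]
0.04 [ 0.0033 -0.0018  0.3966] [ 0.0195  0.0015 -0.0197 -0.0015]
lip corners obs [310.9756 189.5167] [295.7995 196.6667] block low corner [302.5203 226.1333] bolt [321.1653 294.6   ]
-0.006 0.36 [312.3651 186.2257] [293.7837 195.0174] [303.5538 226.7599] [320.1831 294.2988]
-0.006 0.4 [309.6993 185.2769] [291.2148 193.9779] [301.6746 225.7332] [320.1831 294.2988]
-0.006 0.44 [307.1215 184.5196] [288.7375 193.1335] [299.8469 224.8372] [320.1831 294.2988]
0 0.36 [314.3757 187.9052] [295.7574 196.7685] [305.5111 228.5908] [322.036  296.2268]
0 0.4 [311.6829 186.939 ] [293.1616 195.7103] [303.6134 227.5498] [322.036  296.2268]
0 0.44 [309.0786 186.1651] [290.658  194.8481] [301.7673 226.6399] [322.036  296.2268]
0.004 0.36 [315.7253 189.0325] [297.0824 197.944 ] [306.8249 229.8198] [323.2791 297.5201]
0.004 0.4 [313.0143 188.0547] [294.4686 196.8733] [304.9147 228.7691] [323.2791 297.5201]
0.004 0.44 [310.3921 187.2696] [291.9472 195.999 ] [303.0563 227.8498] [323.2791 297.5201]
```

arm_command(targets=[[0,0,0,0.06],[0,0,0,0.12],[0.04,0,0,0.18],[0.1,0,0,0.24],[0.16,0,0,0.3],[0.22,-0.004,-0.03,0.36],[0.27,-0.008,-0.07,0.42],[0.27,-0.008,-0.11,0.45]])

```text
time: 13.27
tool_pos: [0.529, -0.0254, 0.2984]
ee_rot: [3.141, -0.001, 3.096]
wrist_force: [-0.7, 0.4, -0.6]
width: 0.0846
finger_force: 0.0
```

arm_command(targets=[[0,0,-0.04,0],[0,0,-0.08,0],[0,0,-0.12,0],[0,0,-0.16,0],[0,0,-0.2,0],[0,0,-0.22,0],[0,0,-0.22,0]])

```text
time: 13.85
tool_pos: [0.5239, -0.0247, 0.1882]
ee_rot: [3.141, -0.006, 3.09]
wrist_force: [0.2, 0.3, -0.6]
width: 0.0846
finger_force: 0.0
```

arm_command(targets=[[0,0,0,0],[0,0,0,0],[0,0,0,0],[0,0,0,0],[0,0,0,0],[0,0,0,0],[0,0,0,0],[0,0,0,0]], claw=1)

```text
time: 14.52
tool_pos: [0.5256, -0.0243, 0.1918]
ee_rot: [3.14, 0.001, 3.09]
wrist_force: [-0.1, 2.7, 1.2]
width: 0.0401
finger_force: 30.0
```

arm_command(targets=[[-0.012,0.0006,-0.006,0],[-0.024,0.0013,-0.013,0],[-0.036,0.002,-0.02,0],[-0.048,0.0025,-0.028,0],[-0.059,0.003,-0.036,0],[-0.07,0.0037,-0.044,0],[-0.083,0.0044,-0.055,0],[-0.083,0.0044,-0.055,0]])

```text
time: 15.18
tool_pos: [0.4852, -0.0221, 0.1677]
ee_rot: [3.141, 0.008, 3.09]
wrist_force: [-1.6, 4.4, 12.0]
width: 0.0398
finger_force: 30.0
```

arm_command(targets=[[0,0,0,0],[0,0,0,0]])

```text
time: 15.35
tool_pos: [0.4854, -0.0221, 0.1678]
ee_rot: [3.141, 0.007, 3.09]
wrist_force: [-1.9, 4.4, 12.0]
width: 0.04
finger_force: 30.0
```

arm_command(targets=[[0.008,-0.0004,0.006,0],[0.016,-0.0008,0.012,0],[0.024,-0.0013,0.018,0],[0.024,-0.0013,0.018,0]])

```text
time: 15.68
tool_pos: [0.4928, -0.0225, 0.1731]
ee_rot: [3.14, -0.008, 3.09]
wrist_force: [-7.4, 3.4, 7.2]
width: 0.04
finger_force: 30.0
```

arm_command(targets=[[0.008,-0.0004,0.006,0],[0.016,-0.0008,0.012,0],[0.016,-0.0008,0.012,0]])

```text
time: 15.93
tool_pos: [0.4994, -0.0229, 0.177]
ee_rot: [3.14, -0.012, 3.09]
wrist_force: [-7.2, 3.3, 1.1]
width: 0.0401
finger_force: 30.0
```

arm_command(targets=[[-0.012,0.0006,-0.009,0],[-0.024,0.0012,-0.018,0],[-0.035,0.0019,-0.027,0],[-0.046,0.0025,-0.036,0],[-0.057,0.003,-0.046,0],[-0.057,0.003,-0.046,0],[-0.057,0.003,-0.046,0]])

```text
time: 16.52
tool_pos: [0.4771, -0.0217, 0.1594]
ee_rot: [3.141, 0.008, 3.09]
wrist_force: [0.2, 4.1, 10.3]
width: 0.0397
finger_force: 30.0
```

```bash
python3 - <<'E'
from h import *
o=robot.get_obs();print(o["tool_pos"])
s=cam("scene");b=cv2.cvtColor(robot.snapshot("scene"),4);cv2.imwrite("pics/s5.png",b)
cv2.imwrite("pics/m5.png",cv2.resize(b[160:310,250:350],(400,600),interpolation=2))
for dx,dy in((-.005,-.002),(.003,-.002)):
  for th in(.6,.66,.72,.78): print(dx,th,[ (proj(s,lev(th,a,.022)+dx*ex+(dy+y)*ey)) for a,y in((.216,.02),(.216,-.02),(.154,-.02))])
E
```

```text
[ 0.4771 -0.0217  0.1594]
-0.005 0.6 [array([298.0596, 183.6022]), array([280.1008, 191.9164]), array([293.41  , 222.8383])]
-0.005 0.66 [array([294.9481, 183.8834]), array([277.1603, 192.096 ]), array([291.1299, 222.5   ])]
-0.005 0.72 [array([292.0675, 184.5379]), array([274.4542, 192.6571]), array([288.9973, 222.4383])]
-0.005 0.78 [array([289.421, 185.549]), array([271.9846, 193.5828]), array([287.0166, 222.6461])]
0.003 0.6 [array([300.5406, 185.7236]), array([282.5343, 194.1237]), array([295.8819, 225.18  ])]
0.003 0.66 [array([297.3815, 185.9793]), array([279.5468, 194.2759]), array([293.5675, 224.8187])]
0.003 0.72 [array([294.4553, 186.6105]), array([276.7957, 194.8116]), array([291.4015, 224.7355])]
0.003 0.78 [array([291.7651, 187.6005]), array([274.2832, 195.7142]), array([289.3886, 224.9233])]
```

View pics/m5.png

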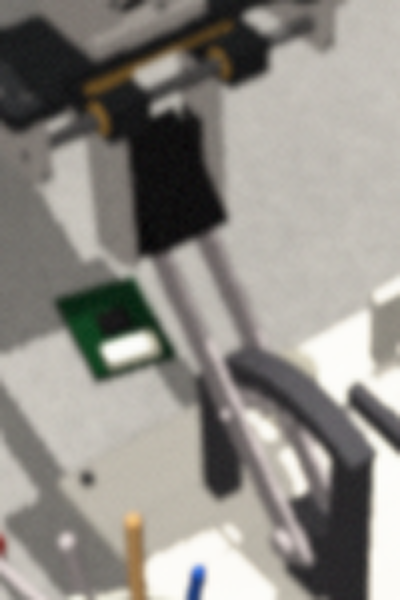

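The block's lower corner is at about (285,223), which puts the lever between 0.70 and 0.78, so I won't pull further. I'll ease back and see whether the pawl takes the load.

arm_command(targets=[[0.012,-0.0006,0.01,0],[0.024,-0.0012,0.02,0],[0.036,-0.002,0.029,0],[0.036,-0.002,0.029,0]])

```text
time: 16.9
tool_pos: [0.4923, -0.0225, 0.1705]
ee_rot: [3.14, -0.004, 3.09]
wrist_force: [-4.1, 4.2, 5.6]
width: 0.0402
finger_force: 30.0
```

arm_command(targets=[[0.01,-0.0005,0.008,0],[0.02,-0.001,0.016,0],[0.02,-0.001,0.016,0]])

```text
time: 17.15
tool_pos: [0.5005, -0.0229, 0.1757]
ee_rot: [3.14, -0.011, 3.09]
wrist_force: [-5.2, 3.9, -0.7]
width: 0.0395
finger_force: 30.0
```

arm_command(targets=[[0.008,-0.0004,0.006,0],[0.016,-0.0008,0.011,0],[0.016,-0.0008,0.011,0]])

```text
time: 17.4
tool_pos: [0.5065, -0.0232, 0.1792]
ee_rot: [3.14, -0.017, 3.09]
wrist_force: [-7.9, 4.2, -6.4]
width: 0.0399
finger_force: 30.0
```

```bash
python3 - <<'E'
from h import *
b=cv2.cvtColor(robot.snapshot("scene"),4);cv2.imwrite("pics/s6.png",b)
# low block corner: dark pixels (<40) region
for n in("pics/s3b.png","pics/s5.png","pics/s6.png"):
    im=cv2.imread(n)[190:232,275:325]; m=(im.max(2)<45).astype(np.uint8); n_,l,st,ce=cv2.connectedComponentsWithStats(m)
    i=1+np.argmax(st[1:,4]); v,u=np.nonzero(l==i); k=np.argmax(v*1.0-u*.5); k2=np.argmax(u+v*.3); print(n,st[i],"low",u[k]+275,v[k]+190,"right",u[k2]+275,v[k2]+190)
E
```

```text
pics/s3b.png [ 15   1  29  35 659] low 300 225 right 318 218
pics/s5.png [  3   0  28  33 590] low 285 222 right 305 214
pics/s6.png [ 12   0  26  34 611] low 295 223 right 312 216
```

arm_command(targets=[[-0.01,0.0005,-0.007,0],[-0.02,0.001,-0.014,0],[-0.028,0.0015,-0.02,0],[-0.028,0.0015,-0.02,0],[-0.028,0.0015,-0.02,0]])

```text
time: 17.87
tool_pos: [0.4975, -0.0228, 0.1734]
ee_rot: [3.14, 0.0, 3.09]
wrist_force: [0.9, 5.5, -1.3]
width: 0.0398
finger_force: 30.0
```

arm_command(targets=[[0,0,0,0],[0,0,0,0],[0,0,0,0],[0,0,0,0],[0,0,0,0],[0,0,0,0],[0,0,0,0]], claw=0.1)

```text
time: 18.45
tool_pos: [0.4975, -0.0237, 0.174]
ee_rot: [-3.141, 0.0, 3.089]
wrist_force: [-0.3, 0.1, -0.2]
width: 0.0826
finger_force: 0.0
```

```bash
python3 - <<'E'
from h import *
o=robot.get_obs();print(o["tool_pos"],o["width"])
b=cv2.cvtColor(robot.snapshot("scene"),4);cv2.imwrite("pics/s7.png",b)
im=b[190:232,275:325]; m=(im.max(2)<45).astype(np.uint8); n_,l,st,ce=cv2.connectedComponentsWithStats(m)
i=1+np.argmax(st[1:,4]); v,u=np.nonzero(l==i); k=np.argmax(v*1.0-u*.5); k2=np.argmax(u+v*.3); print(st[i],"low",u[k]+275,v[k]+190,"right",u[k2]+275,v[k2]+190)
t=cv2.cvtColor(robot.snapshot("top"),4);cv2.imwrite("pics/t7.png",t);print(btn_top(t,(335,360,255,310)))
E
```

```text
[ 0.4975 -0.0237  0.174 ] 0.08256017349193126
[  0   0  35  33 671] low 287 221 right 309 214
[]
```

arm_command(targets=[[0,0,0.05,0],[0,0,0.12,0],[0,0,0.2,0],[0,0,0.28,0],[-0.06,0,0.32,-0.06],[-0.12,0,0.34,-0.12],[-0.18,0,0.34,-0.18],[-0.22,0,0.34,-0.24]])

```text
time: 19.22
tool_pos: [0.386, -0.0234, 0.3458]
ee_rot: [3.141, 0.003, 2.583]
wrist_force: [0.6, 0.4, 0.8]
width: 0.0844
finger_force: 0.0
```

arm_command(targets=[[0,0,0,-0.06],[0,0,0,-0.12],[0,0,0,-0.18],[0,0,0,-0.24],[0,0,0,-0.3],[0,0,0,-0.36],[0,0,0,-0.42],[0,0,0,-0.46]])

```text
time: 19.88
tool_pos: [0.3874, -0.0235, 0.3441]
ee_rot: [3.141, 0.0, 1.621]
wrist_force: [-0.4, 0.0, -0.2]
width: 0.0845
finger_force: 0.0
```

```bash
python3 - <<'E'
from h import *
o=robot.get_obs();print(o["tool_pos"],o["ee_rot"])
t=cv2.cvtColor(robot.snapshot("top"),4);cv2.imwrite("pics/t8.png",t);print(btn_top(t,(335,360,255,315)))
b=cv2.cvtColor(robot.snapshot("scene"),4);cv2.imwrite("pics/s8.png",b)
w=cv2.cvtColor(robot.snapshot("wrist"),4)
cv2.imwrite("pics/m8.png",np.hstack([cv2.resize(b[160:310,250:350],(266,400),interpolation=2),cv2.resize(w,(533,400))]))
E
```

```text
[ 0.3874 -0.0235  0.3441] [3.1412 0.0002 1.6206]
[(np.int32(76), np.int32(6), np.int32(19), array([356.89, 261.26]))]
```

View pics/m8.png

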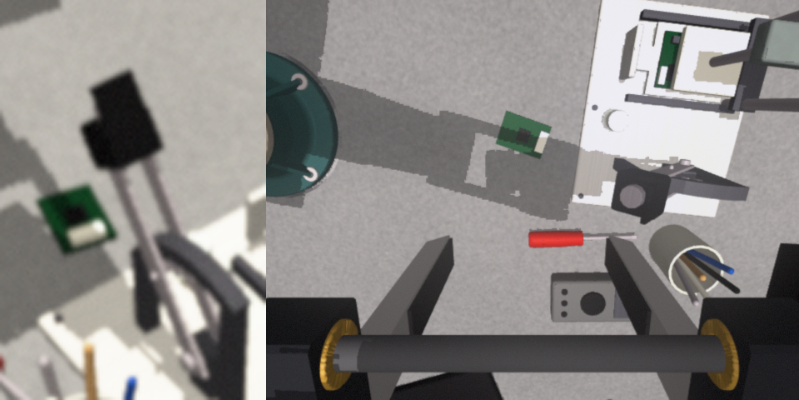

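```bash
python3 - <<'E'
from h import *
o=robot.get_obs();w=cv2.cvtColor(robot.snapshot("wrist"),4);cw=cam("wrist",o)
hsv=w[210:265,415:465].astype(int); m=(abs(hsv.mean(2)-120)<40).astype(np.uint8)
n,l,st,ce=cv2.connectedComponentsWithStats(m);print([(st[i],ce[i]+[415,210]) for i in range(1,n) if st[i,4]>60])
for dx in(-.005,0,.003):
    print(dx,[(th,proj(cw,lev(th,.2)+dx*ex-.0018*ey).round(1)) for th in(.4,.5,.56,.6,.66,.8)])
p,d=ray(cw,440,236)
for y in(-.0018,):
    n_=ey; P=p+d*(((H+y*ey-p)@n_)/(d@n_)); print("plane hit",P,"rel",(P-H)@ex,P[2]-.055)
print(cw[3][:3,3])
cv2.imwrite("pics/w8.png",w)
E
```

```text
[(array([ 10,  11,  31,  29, 704], dtype=int32), array([439.7798, 235.3267])), (array([ 0, 40, 35, 15, 62], dtype=int32), array([432.6613, 256.4194]))]
-0.005 [(0.4, array([477. , 244.6])), (0.5, array([449.1, 238.3])), (0.56, array([433.5, 234.5])), (0.6, array([423.6, 232. ])), (0.66, array([409.6, 228.2])), (0.8, array([381.2, 219.8]))]
0 [(0.4, array([483.8, 245.4])), (0.5, array([455.7, 239.1])), (0.56, array([440. , 235.2])), (0.6, array([430. , 232.7])), (0.66, array([415.9, 228.9])), (0.8, array([387.1, 220.4]))]
0.003 [(0.4, array([487.9, 245.8])), (0.5, array([459.7, 239.5])), (0.56, array([443.9, 235.7])), (0.6, array([433.8, 233.1])), (0.66, array([419.7, 229.3])), (0.8, array([390.7, 220.8]))]
plane hit [ 0.4814 -0.0208  0.2191] rel -0.11851441354123501 0.16407386612902486
[0.3833 0.0563 0.5229]
```

```bash
cat >> h.py <<'E'
B=np.array([.4814,-.0208,.2191]); f0=.626
AX=lambda f:np.cos(f)*ez-np.sin(f)*ex
TG=lambda f:np.cos(f)*ex+np.sin(f)*ez
H2=B-.2*AX(f0)
def tcp(f,a,s,w): return H2+(.2+a)*AX(f)+s*TG(f)+w/2*ex
E
python3 - <<'E'
from h import *
o=robot.get_obs()["tool_pos"]
P=[tcp(f0,.045,-.004,.038),tcp(f0,.004,-.004,.038)]
for p in P: print("abs",p,"frac",(p-o)/.5)
q=tcp(f0,.004,-.004,.038)
print("press",[((tcp(f0,a,-.004,.038)-q)/.5).round(4).tolist() for a in(-.002,-.006,-.011)])
q=tcp(f0,-.011,-.004,.038)
fs=np.linspace(f0,.34,9)[1:]; S=lambda f:np.interp(f,[.07,f0],[.004,-.004])
print("seg1",[((tcp(f,-.011,S(f),.038)-q)/.5).round(4).tolist() for f in fs],tcp(.34,-.011,S(.34),.038))
q=tcp(.34,-.011,S(.34),.038); print("seg2 claw .7",[((tcp(f,-.011,S(f),.028)-q)/.5).round(4).tolist() for f in np.linspace(.34,.05,9)[1:]],tcp(.05,-.011,.004,.028))
E
```

```text
abs [ 0.4708 -0.0202  0.2532] frac [ 0.1668  0.0065 -0.1816]
abs [ 0.4948 -0.0215  0.22  ] frac [ 0.2147  0.0039 -0.248 ]
press [[0.007, -0.0004, -0.0097], [0.0117, -0.0006, -0.0162], [0.0176, -0.0009, -0.0243]]
seg1 [[0.0118, -0.0006, 0.0085], [0.0238, -0.0013, 0.0166], [0.0362, -0.0019, 0.0242], [0.0489, -0.0026, 0.0313], [0.0618, -0.0033, 0.0379], [0.075, -0.004, 0.0441], [0.0884, -0.0048, 0.0497], [0.102, -0.0055, 0.0548]] [ 0.5546 -0.0247  0.2352]
seg2 claw .7 [[0.004, -0.0002, 0.0046], [0.0181, -0.001, 0.0087], [0.0324, -0.0017, 0.0123], [0.0468, -0.0025, 0.0153], [0.0614, -0.0033, 0.0177], [0.076, -0.0041, 0.0195], [0.0907, -0.0049, 0.0208], [0.1048, -0.0056, 0.0215]] [ 0.6069 -0.0276  0.246 ]
```

Next I move above the button with yaw −6° and the claw at 0.6.

arm_command(targets=[[0.05,0.002,0,-0.025],[0.1,0.004,0,-0.049],[0.15,0.006,-0.02,-0.049],[0.167,0.0065,-0.06,-0.049],[0.167,0.0065,-0.1,-0.049],[0.167,0.0065,-0.14,-0.049],[0.167,0.0065,-0.18,-0.049],[0.167,0.0065,-0.18,-0.049]], claw=0.6)

```text
time: 20.75
tool_pos: [0.469, -0.0199, 0.2491]
ee_rot: [-3.133, -0.001, 1.525]
wrist_force: [-0.2, 0.4, 0.1]
width: 0.0382
finger_force: 0.0
```

```bash
python3 - <<'E'
from h import *
o=robot.get_obs();p=o["tool_pos"];print(p,o["ee_rot"],o["width"],o["wrist_force"])
print((tcp(f0,.004,-.004,.038)-p)/.5)
b=cv2.cvtColor(robot.snapshot("scene"),4);cv2.imwrite("pics/s9.png",cv2.resize(b[150:260,240:360],(600,550),interpolation=2))
E
```

```text
[ 0.469  -0.0199  0.2491] [-3.1328 -0.001   1.5253] 0.03820276638243094 [-0.2046  0.3622  0.0713]
[ 0.0516 -0.0033 -0.0583]
```

View pics/s9.png

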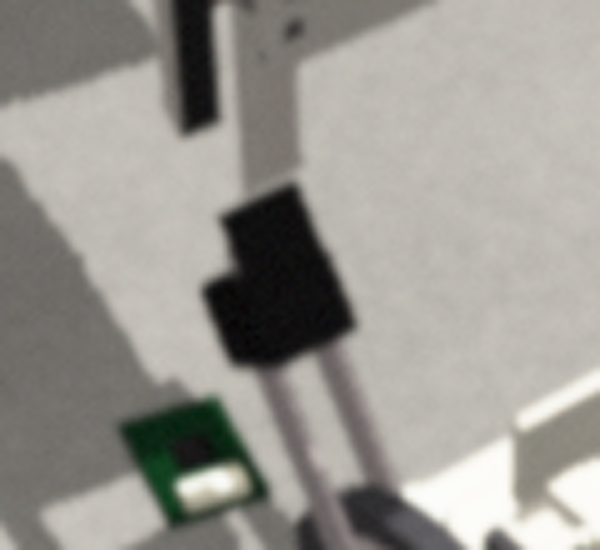

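The far finger (260,190) is still above and on the robot side of the lip, and the near finger is at (190,130), as planned. That makes 12 pictures viewed, two over the limit of 10, so I'll work from numbers only from here. Next I descend along the lever axis.

arm_command(targets=[[0.013,-0.001,-0.015,0],[0.026,-0.002,-0.03,0],[0.039,-0.0025,-0.044,0],[0.05,-0.003,-0.057,0],[0.05,-0.003,-0.057,0],[0.05,-0.003,-0.057,0]])

```text
time: 21.3
tool_pos: [0.4961, -0.0217, 0.2248]
ee_rot: [-3.14, -0.0, 1.524]
wrist_force: [0.5, 1.4, 0.2]
width: 0.0376
finger_force: 0.0
```

```bash
python3 - <<'E'
from h import *
o=robot.get_obs();p=o["tool_pos"];print(p,o["width"],o["wrist_force"],(tcp(f0,.004,-.004,.038)-p))
E
```

```text
[ 0.4961 -0.0217  0.2248] 0.03760239890726118 [0.4864 1.3501 0.1853] [-0.0013  0.0002 -0.0048]
```

arm_command(targets=[[0.004,-0.0002,-0.009,0],[0.008,-0.0004,-0.017,0],[0.011,-0.0005,-0.024,0],[0.011,-0.0005,-0.024,0]])

```text
time: 21.63
tool_pos: [0.5019, -0.022, 0.2139]
ee_rot: [3.14, 0.0, 1.524]
wrist_force: [-0.2, 0.4, 6.0]
width: 0.0376
finger_force: 2.4
```

arm_command(targets=[[0.004,-0.0002,-0.005,0],[0.007,-0.0004,-0.01,0],[0.007,-0.0004,-0.01,0]])

```text
time: 21.88
tool_pos: [0.505, -0.0223, 0.2116]
ee_rot: [3.139, 0.001, 1.523]
wrist_force: [-3.2, 0.2, 11.8]
width: 0.0377
finger_force: 5.8
```

arm_command(targets=[[0.0118,-0.0006,0.0085,0],[0.0238,-0.0013,0.0166,0],[0.0362,-0.0019,0.0242,0],[0.0489,-0.0026,0.0313,0]])

```text
time: 22.22
tool_pos: [0.5299, -0.0236, 0.2267]
ee_rot: [3.138, 0.001, 1.524]
wrist_force: [-2.7, 0.5, 6.5]
width: 0.0374
finger_force: 3.5
```

```bash
python3 - <<'E'
from h import *
o=robot.get_obs();p=o["tool_pos"];print(p,o["width"],o["wrist_force"])
c=p-o["width"]/2*ex-H2; X,Z=c@ex,c[2]; print("corner r",np.hypot(X,Z),"angle",np.arctan2(-X,Z))
b=cv2.cvtColor(robot.snapshot("scene"),4); cv2.imwrite("pics/s10.png",b)
im=b[185:240,270:335]; m=(im.max(2)<45).astype(np.uint8); n_,l,st,ce=cv2.connectedComponentsWithStats(m)
i=1+np.argmax(st[1:,4]); v,u=np.nonzero(l==i); k=np.argmax(v-u*.5); k2=np.argmax(u+v*.3); print(st[i],"low",u[k]+270,v[k]+185,"right",u[k2]+270,v[k2]+185)
for f in(.62,.52,.42,.32,.22,.12,.07): print(f,proj(cam("scene"),H2+.154*AX(f)+.022*TG(f)-.02*ey),proj(cam("scene"),H2+.154*AX(f)+.022*TG(f)+.02*ey))
E
```

```text
[ 0.5299 -0.0236  0.2267] 0.03738887968845892 [-2.6644  0.4603  6.489 ]
corner r 0.19084479372204902 angle 0.47525671760528215
[ 18   0  29  40 564] low 292 221 right 316 217
0.62 [296.6207 223.555 ] [314.2336 214.6513]
0.52 [300.9535 225.1609] [318.7375 216.0972]
0.42 [305.6304 227.5831] [323.5697 218.3459]
0.32 [310.6063 230.8256] [328.6825 221.4025]
0.22 [315.8272 234.8787] [334.0196 225.2587]
0.12 [321.2311 239.7175] [339.5165 229.8916]
0.07 [323.98   242.4194] [342.3028 232.4879]
```

arm_command(targets=[[0.0129,-0.0007,0.0026,0],[0.0261,-0.0014,0.0078,0],[0.0395,-0.0022,0.0134,0],[0.0531,-0.0029,0.0185,0]])

```text
time: 22.6
tool_pos: [0.5568, -0.0251, 0.2377]
ee_rot: [3.136, 0.001, 1.524]
wrist_force: [-0.8, -1.0, 10.9]
width: 0.0376
finger_force: 5.5
```

```bash
cat > st.py <<'E'
from h import *
o=robot.get_obs();p=o["tool_pos"];print(p,o["width"],o["wrist_force"])
c=p-o["width"]/2*ex-H2; X,Z=c@ex,c[2]; print("corner r",np.hypot(X,Z),"angle",np.arctan2(-X,Z))
b=cv2.cvtColor(robot.snapshot("scene"),4)
im=b[185:250,270:350]; m=(im.max(2)<45).astype(np.uint8); n_,l,st,ce=cv2.connectedComponentsWithStats(m)
i=1+np.argmax(st[1:,4]); v,u=np.nonzero(l==i); k=np.argmax(v-u*.5); k2=np.argmax(u+v*.3); print(st[i],"low",u[k]+270,v[k]+185,"right",u[k2]+270,v[k2]+185)
E
python3 st.py
```

```text
[ 0.5568 -0.0251  0.2377] 0.03758028255495419 [-0.7616 -0.9668 10.861 ]
corner r 0.1905111730915326 angle 0.32264519607961245
[ 25   0  30  45 615] low 306 228 right 324 221
```

arm_command(targets=[[0.004,-0.0002,0.0046,0],[0.0181,-0.001,0.0087,0],[0.0324,-0.0017,0.0123,0],[0.0468,-0.0025,0.0153,0]], claw=0.7)

```text
time: 22.98
tool_pos: [0.5808, -0.0265, 0.2447]
ee_rot: [3.135, 0.001, 1.523]
wrist_force: [0.0, -0.3, 8.4]
width: 0.0282
finger_force: 4.1
```

```bash
python3 st.py
```

```text
[ 0.5808 -0.0265  0.2447] 0.02823434840714178 [ 0.0121 -0.2533  8.3706]
corner r 0.1903528265374921 angle 0.16733497415599016
[ 34   0  30  51 640] low 316 235 right 333 226
```

arm_command(targets=[[0.0146,-0.0008,0.0014,0],[0.0292,-0.0016,0.0032,0],[0.0439,-0.0024,0.0045,0],[0.058,-0.0031,0.0052,0],[0.058,-0.0031,0.0052,0],[0.058,-0.0031,0.0052,0]])

```text
time: 23.53
tool_pos: [0.6068, -0.0277, 0.2471]
ee_rot: [-3.141, 0.0, 1.523]
wrist_force: [-6.9, 0.2, 12.0]
width: 0.0283
finger_force: 6.0
```

```bash
python3 st.py
```

```text
[ 0.6068 -0.0277  0.2471] 0.02832357410852425 [-6.9021  0.2368 12.0206]
corner r 0.19016686386438422 angle 0.03037170339819166
[ 39   0  29  56 717] low 322 240 right 337 232
```

arm_command(targets=[[-0.006,0.0003,0.002,0],[-0.006,0.0003,0.01,0],[-0.008,0.0003,0.04,0],[-0.008,0.0003,0.1,0],[-0.008,0.0003,0.16,0],[-0.1,0,0.2,0],[-0.18,0,0.2,0],[-0.26,0,0.2,0]])

```text
time: 24.25
tool_pos: [0.4829, -0.0279, 0.3443]
ee_rot: [3.14, 0.0, 1.524]
wrist_force: [0.2, 0.3, 0.4]
width: 0.0281
finger_force: 0.0
```

arm_command(targets=[[-0.08,-0.06,0,0],[-0.16,-0.12,0,0],[-0.24,-0.18,0,0],[-0.24,-0.26,0,0],[-0.24,-0.34,0,0],[-0.24,-0.42,0,0],[-0.24,-0.5,0,0],[-0.24,-0.5,0,0]])

```text
time: 24.92
tool_pos: [0.3619, -0.2824, 0.3419]
ee_rot: [-3.14, 0.001, 1.518]
wrist_force: [-0.6, 0.8, 0.3]
width: 0.0284
finger_force: 0.0
```

```bash
python3 - <<'E'
from h import *
o=robot.get_obs();print(o["time"],o["tool_pos"],o["wrist_force"])
t=cv2.cvtColor(robot.snapshot("top"),4);cv2.imwrite("pics/t9.png",t);print("button now",btn_top(t,(338,364,205,280)),"start 350.1,221.74")
a=cv2.imread("pics/top0.png")
print("board edge v:",[(u,[240+int(k) for k in np.nonzero(np.abs(np.diff(t[240:290,u].mean(1)))>40)[0]]) for u in(260,264)])
# bystanders: difference vs start outside the tester's tray/lever
for n,(u0,u1,v0,v1) in dict(jar=(302,324,274,296),tape=(165,220,262,318),cup=(388,438,195,245),driver=(392,415,255,345),meter=(428,478,242,325),bottle=(188,222,200,238),spare=(305,348,322,372)).items():
    A,B_=[cv2.cvtColor(x[v0-4:v1+4,u0-4:u1+4],6).astype(np.float32) for x in(a,t)]
    s,r=cv2.phaseCorrelate(A,B_,cv2.createHanningWindow(A.shape[::-1],5)); print(n,np.round(s,2),round(r,2))
E
python3 st.py
```

```text
24.9167 [ 0.3619 -0.2824  0.3419] [-0.6181  0.8339  0.2529]
button now [(np.int32(136), np.int32(13), np.int32(13), array([350.1 , 221.74])), (np.int32(129), np.int32(5), np.int32(39), array([339.29, 258.55]))] start 350.1,221.74
board edge v: [(260, [246, 247, 257, 258, 262, 263, 279, 281]), (264, [246, 247, 258, 262, 279, 281, 282])]
jar [ 0.09 -0.05] 0.99
tape [ 0.03 -0.05] 1.0
cup [-0.01 -0.01] 1.01
driver [-0.03  0.09] 1.0
meter [-0.05  0.03] 0.92
bottle [ 0.46 -0.02] 0.91
spare [-0.04  0.08] 0.98
[ 0.3622 -0.2819  0.3417] 0.02815287028104076 [-0.3039 -0.9033 -1.0571]
corner r 0.369936464501002 angle 0.6928322280800081
[ 39  22  30  34 661] low 320 239 right 338 231
```

```bash
python3 -c "
from bench import robot
print(robot.close_job())"
```

```text
the job is handed in; nothing more can be done
None
```

I handed the job in at about 25 s. The tray is against its hard stop, though by image it travelled only about 48 mm of the 57. The lever slipped to notch 2 on the first pull, then held by itself at the third on the second. I released it with the button and took it fully back up, and none of the bystanders moved measurably. I viewed 12 pictures, two over the limit of 10.

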